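Latch the pickle press with the stamper and put the stamper away

ROBOT

A 6-joint arm with a two-finger parallel gripper is mounted at the origin on the work surface; the furniture and walls round the work are solid. World frame = base frame: x ahead of the robot, y to its left, z up, the work surface at z = 0. Lengths are in mm, angles in rad, forces in N, time in s.
With the tool pointing down it reaches from about 275 to 1000 mm from the base axis. Payload 8.4 kg.
Tool frame: the origin (TCP) lies between the finger pads, 19 mm behind the fingertips; this is the grasp point; z points along the fingers, y is the line along which they close (so a half turn about z gives the same grasp; the last joint's range is limited). The gripper opens to 85 mm and grips with 20 to 120 N. Pads are 22 mm wide; open, the fingers measure 114 mm over their backs; the gripper's body (76 mm by 85 mm) begins 54 mm behind the grasp point. The pads swing forward as they close: fully open they stand 13 mm farther back than shut.
Start: joints at [1.108, 0.353, 1.633, -0, 1.155, -0.002], TCP at [277.915, 559.814, 249.981] pointing down, gripper open.
Joint ranges: [-2.63, 2.63], [-0.92, 2.1], [0.06, 2.66], [-1.3, 4.44], [0, 2.69], [-3.02, 3.02]. Speed limits (rad/s): [2.22, 2.22, 2.79, 3.14, 3.14, 3.14].

INTERFACE

Orientations are given as [roll, pitch, yaw] about the fixed x, y, z axes, in that order (R = Rz(yaw) Ry(pitch) Rx(roll)).
In Python, from rig import r, cams gives the robot as it stands.
- The arm moves only by the shell command python3 -m handwheel [FORCE], which reads ROWS from standard input. ROWS is a JSON list that holds a single list of rows (three levels of brackets), with 1 to 5 rows, each of 7 numbers: a rotation vector rx, ry, rz in rad, then dx, dy, dz in mm, then the opening from 0.0 (shut) to 1.0 (fully open); each row shifts and turns the commanded pose from where the row before left it, along the tool's axes as they then stand; what a row does not reach is not made up. A row lasts 1/12 s, in which the tool goes at most 41.7 mm and 0.125 rad, less where a joint would pass 70% of its speed; a pose out of reach is approached as far as the arm can. The fingers move at their own pace and stop on an object; FORCE is the grip in N (left out, the last holds). Time passes only in rows, so rows that do not move let the fingers close. It prints the time, the measured TCP pose, the force, the opening and the grip force at its end. Input that does not fit is refused with a message, and nothing moves.
- r.sense(): the state, without advancing time (a new reading comes with each control period).
- cams.grab_frame(name): name is "scene" or "top"; returns the picture (420x560x3 uint8, red, green, blue); there is no depth.
- cams.camera_params(name): a dict with "fx", "fy", "cx", "cy" (pixels), "dist_coeffs" ([k1, k2, p1, p2, k3] as OpenCV has them; the pictures are not rectified), "rvec" (rotation vector, rad) and "tvec" (3), from world to camera coordinates, as OpenCV has them. Camera axes: x right, y down, z forward; pixel columns grow to the right and rows downward; lengths in mm; the calibration is good to about 2 mm. A picture is of the moment at which its call begins. camera_params takes no time and is no camera call.
- r.sign_off(): hands the job in; it is judged then, once.
The state is a dict: "clock": time; "qpos": joint angles; "qvel": joint speeds; "joint_efforts": joint torques, N m; "eef_pos": TCP position; "tcp_rot": TCP orientation; "contact_force": force on the tool from outside, world axes, zero at the start; "wrist_torque": the same for the moment, N m; "opening": opening from 0.0 (shut) to 1.0 (fully open); "grasp_force": force on a finger pad.
Only numpy, scipy, OpenCV 4.12 (cv2) and the standard library are available. Lean on these libraries where they do the work, as an engineer would, in place of code of your own. Each camera call takes 0.05 s, during which the arm holds its last target. There are 200 camera calls.

TASK

The pickle pot is packed: take the wooden stamper by its grip and press the sprung plate squarely down with its flat end, firmly but without ramming it, until the plate bottoms out and stays down level under its hidden catches. Then put the stamper away head down in the crowded utensil caddy, gently nudging the tools aside until it stands right down among them, and let go. Keep the tools in the caddy, your fingers off the plate, and leave the fruit and garlic where they are.

Things in the scene. Friction and masses are not known exactly. Their poses are not given: they have to be found in the camera images.
- press_pot: White stoneware pot, round, 118 mm wide, rim 104 mm up, mouth 104 mm wide, two ear grips 76 mm out along its y axis; heavy, does not shift. Origin: centre of its underside, z up. Below the plate, out of sight, 3 sprung catches 120 degrees apart snap over the plate's edge when it is 14 to 28 mm down; how deep differs each time (how full the pot is). Rubber stops (8 N/mm) lie 2 mm further down.
- press_plate: Flat round steel plate, 92 mm across, 4 mm thick, in the pot's mouth. Origin: centre of its top face, z its normal. Released, its top is 84 mm above the worktop. Sprung: 3 N to start, then 170 N/m; it can rock 6 degrees. Passing the catches takes up to 8 N more; then it bottoms on the stops: no longer moving under 18 to 25 N, it is home. Pushed less or crookedly, it comes up again or stays cocked.
- stamper: Turned pale-wood stamper, 188 mm tall, 0.2 to 0.4 kg, standing on its flat face. Head 54 mm wide, 36 mm high, face 49 mm across; neck 25 mm; a bead 38 mm wide at 116 to 130 mm; above it a round grip 28 mm wide from 130 to 176 mm (TCP at 151 mm: the fingertips just clear the bead, which stops them sliding down as they push). Origin: centre of the face, z up through the grip.
- utensil_caddy: Square steel utensil caddy, open on top, 100 mm wide, 92 mm inside, sides along its x and y axes, rim 118 mm up, inner floor 4 mm up; heavy, does not shift. Origin: centre of its underside, z up. Fork, spoon and peeler stand in it, leaning various ways, up to 190 mm above the worktop; loose, light, slippery, they swing aside when the stamper pushes past (5 to 15 N), best where they leave room.
- fork: Steel fork, 206 mm long, 28 mm wide, in the caddy handle down. Origin: middle of its length; its x axis runs along it, tines at +x.
- spoon: Steel spoon, 193 mm long, 41 mm wide, in the caddy. Origin: middle of its length; its x axis runs along it.
- peeler: Black-handled peeler, 170 mm long, 25 mm wide, in the caddy. Origin: middle of its length; its x axis runs along it.
- lemon_a: The lemon nearer the robot's right, 77x51x52 mm, lying on the worktop behind the work, as seen from the robot. Origin: centre of its underside.
- garlic: Garlic bulb, 60 mm across, 59 mm high, on the worktop. Origin: centre of its underside.
There are look-alikes about, which are no part of the job. Leave any green look-alike of the utensil_caddy alone.

How it is judged:
By the outcome, as a careful person would: the job done as asked, in the order asked, and still so for the second after the job is handed in, with the robot touching nothing.
It also fails if it takes over 72 s, if anything falls off the work surface, if the arm or the gripper's body presses on something with over 40 N, if the wrist force passes 120 N, or if a joint passes its speed limit or range.

## Working session

There is one attempt and no reset: what is moved stays moved. The work goes in short steps, Python scripts to look and compute and a shell command to move; the robot and the scene stay as the last step left them, time stands still between calls to the robot, and variables do not carry over. Pictures are saved under pics/ and viewed, at most 10 in all, crops included, and the job is handed in when it is done.

```bash
ls; mkdir -p pics; python3 - <<'E'
from rig import r,cams
import cv2
for n in("scene","top"):
    cv2.imwrite(f"pics/{n}0.png",cv2.resize(cams.grab_frame(n)[:,:,::-1],(800,600),interpolation=cv2.INTER_CUBIC)); print(cams.camera_params(n))
print(r.sense())
E
```

```text
pics
{'fx': 475.41527180829723, 'fy': 475.41527180829723, 'cx': 279.5588841104775, 'cy': 217.0282101206207, 'dist_coeffs': array([-0.08480596,  0.        ,  0.        ,  0.        ,  0.        ]), 'rvec': array([ 2.3466696 , -0.76906261,  0.29209028]), 'tvec': array([-334.73964448,  339.12020917,  891.26658161])}
{'fx': 394.44428739802174, 'fy': 394.44428739802174, 'cx': 289.6674000156475, 'cy': 208.82889203256406, 'dist_coeffs': array([-0.08789926,  0.        ,  0.        ,  0.        ,  0.        ]), 'rvec': array([ 2.18562331, -2.17923104,  0.1284189 ]), 'tvec': array([120.55700156, 503.88218852, 916.36973995])}
{'clock': 0.1, 'qpos': array([ 1.10760632e+00,  3.53577313e-01,  1.63408368e+00, -2.18824787e-05,
        1.15517120e+00, -2.43488601e-03]), 'qvel': array([ 8.10544747e-04, -1.51993611e-03, -9.83020082e-04, -3.06313645e-04,
       -4.97286835e-05, -1.35771700e-04]), 'joint_efforts': array([-9.32847106e-04, -6.06360126e+01, -3.42818427e+01, -1.18374205e-04,
        3.98118791e-03,  2.29284734e-05]), 'eef_pos': array([277.73316603, 559.44502313, 249.32747876]), 'tcp_rot': array([-3.14035306e+00,  1.69903226e-05,  2.68084639e+00]), 'contact_force': array([ 0.50187008,  0.63697556, -0.55430145]), 'wrist_torque': array([ 0.01701985, -0.02064492, -0.04246093]), 'grasp_force': 0.0, 'opening': 1.0014119555466794}
```

View pics/scene0.png

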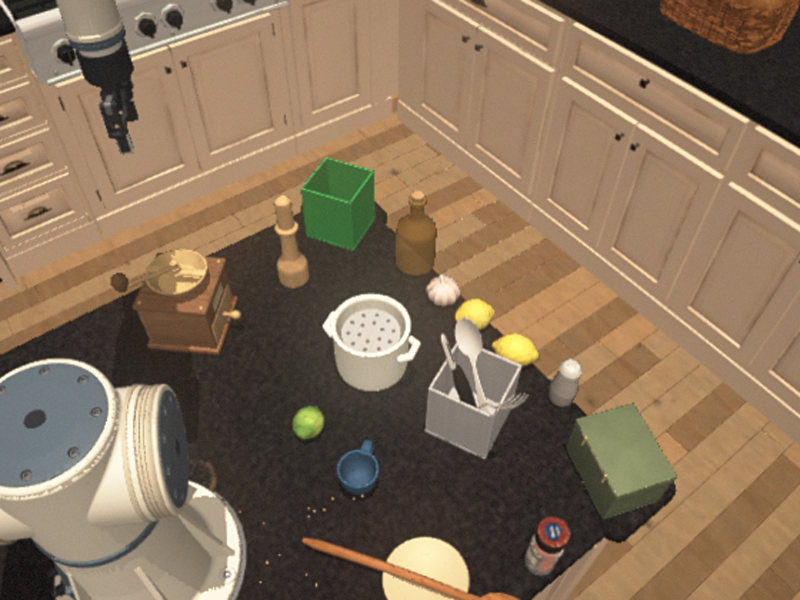

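View pics/top0.png

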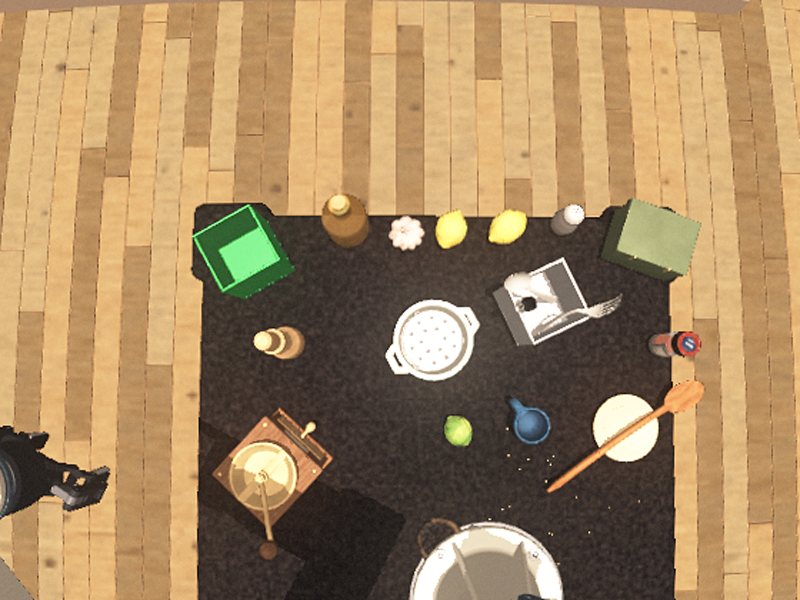

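```bash
cat > h.py <<'E'
import numpy as np,cv2
from rig import r,cams
def P(n):
    c=cams.camera_params(n);K=np.array([[c['fx'],0,c['cx']],[0,c['fy'],c['cy']],[0,0,1]]);return K,c['dist_coeffs'],c['rvec'],c['tvec']
def ray(n,uv):
    K,d,rv,t=P(n);R=cv2.Rodrigues(rv)[0];x=cv2.undistortPoints(np.array([[uv]],float),K,d)[0,0]
    v=R.T@np.array([x[0],x[1],1]);return -R.T@t,v/np.linalg.norm(v)
def atz(n,uv,z): o,v=ray(n,uv);return o+v*(z-o[2])/v[2]
def tri(a,b):
    A=[];B=[];rs=[ray("scene",a),ray("top",b)]
    for o,v in rs: M=np.eye(3)-np.outer(v,v);A.append(M);B.append(M@o)
    x=np.linalg.lstsq(np.vstack(A),np.hstack(B),rcond=None)[0]
    return x,[np.linalg.norm(np.cross(x-o,v)) for o,v in rs][0]
def proj(n,p): K,d,rv,t=P(n);return cv2.projectPoints(np.array(p,float).reshape(-1,3),rv,t,K,d)[0][:,0]
E
python3 - <<'E'
import cv2,numpy as np
from h import *
S=cams.grab_frame("scene")[:,:,::-1];T=cams.grab_frame("top")[:,:,::-1]
np.save("pics/S.npy",S);np.save("pics/T.npy",T)
def c(I,x,y,w,h,k): return cv2.resize(np.ascontiguousarray(I[y:y+h,x:x+w]),(w*k,h*k),interpolation=cv2.INTER_CUBIC)
# tiles 400x300
a=c(T,340,175,100,75,4);b=c(S,290,220,100,75,4);d=c(T,160,205,100,75,4);e=c(S,170,130,100,75,4)
cv2.imwrite("pics/crop1.png",np.vstack([np.hstack([a,b]),np.hstack([d,e])]))
E
```

```text
(no output)
```

View pics/crop1.png

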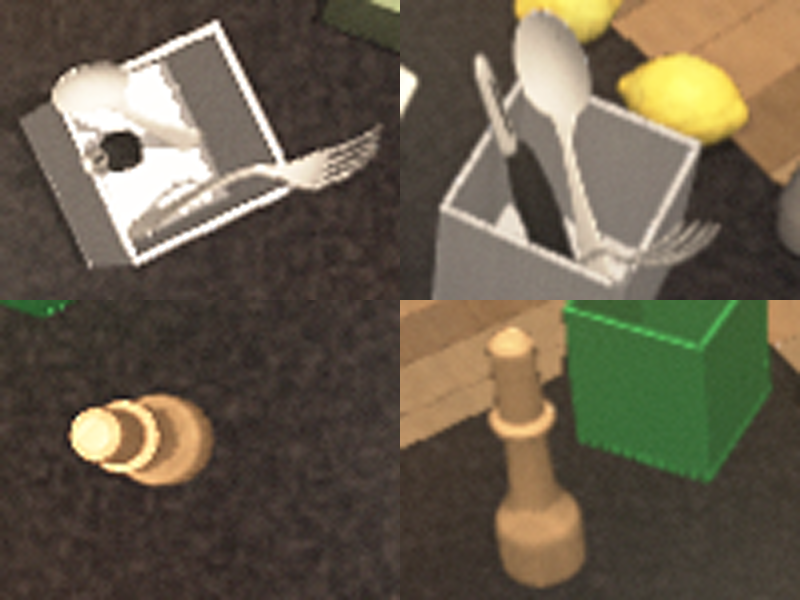

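```bash
python3 - <<'E'
from h import *
np.set_printoptions(precision=1,suppress=True)
def T(x,y):return (340+(x+.5)/4-.5,175+(y+.5)/4-.5)
def S(x,y):return (290+(x+.5)/4-.5,220+(y+.5)/4-.5)
def T2(x,y):return (160+(x+.5)/4-.5,205+(y+.5)/4-.5)
def S2(x,y):return (170+(x+.5)/4-.5,130+(y+.5)/4-.5)
s=.7
print("stamper top",tri(S2(113,32),T2(96,136)),"bead",tri(S2(122,118),T2(126,137)))
print(" top@186",atz("scene",S2(113,34),186),atz("top",T2(96,136),184),"bead123",atz("scene",S2(122,118),123),atz("top",T2(126,137),123))
print("pot rim",tri((372*s,331*s-.5),(433*s,340*s)),"plate84",atz("scene",(371*s,331*s),84),atz("top",(433*s,340*s),84),atz("scene",(372*s,331*s),104),atz("top",(433*s,340*s),104))
print("caddy tri",tri(S(298,148),T(287,190)),tri(S(110,90),T(218,25)),tri(S(212,283),T(135,265)))
C=[T(218,25),T(287,190),T(135,265)]
c=[atz("top",q,118) for q in C];print(c,[np.linalg.norm(c[i]-c[i+1]) for i in(0,1)],"centre",(c[0]+c[2])/2)
for n,q in (("lf",S(45,205)),("a",S(298,148)),("b",S(212,283)),("c",S(110,90))):print(n,atz("scene",q,118))
print("ears",atz("top",(472*s,314*s),90),atz("top",(398*s,364*s),90))
print("spoon bowl",tri(S(150,60),T(95,88)),"spoon neck",tri(S(168,130),T(135,115)),"peeler tip",tri(S(85,60),T(95,160)),"fork tines",tri(S(315,228),T(378,130)),"fork neck",tri(S(245,250),T(300,175)))
print("peeler handle top",tri(S(115,150),T(120,140)),"low",atz("scene",S(160,248),10))
print("spoon low",tri(S(190,250),T(190,138)),'fork low',atz("top",T(140,228),6), 'rim crn',atz("top",T(60,100),118))
E
```

```text
stamper top (array([428.1, 332.2, 188.6]), np.float64(0.41019379352488583)) bead (array([427.7, 333.8, 120.5]), np.float64(1.9202622126747182))
 top@186 [428.2 333.8 186. ] [428.6 333.1 184. ] bead123 [425.  332.4 123. ] [429.3 332.2 123. ]
pot rim (array([432.7,  93.7,  85. ]), np.float64(0.20037226855661386)) plate84 [430.9  94.2  84. ] [432.9  93.5  84. ] [423.5  80.2 104. ] [432.5  94.6 104. ]
caddy tri (array([ 480.7, -128.1,  197.1]), np.float64(23.6797838401684)) (array([506. , -65.1, 182.1]), np.float64(42.592726972603224)) (array([458.1, -94.4,  58.5]), np.float64(39.42309783234066))
[array([ 556.5, -103.7,  118. ]), array([ 466.5, -139.5,  118. ]), array([426.1, -55.4, 118. ])] [np.float64(96.90616258049067), np.float64(93.3415853712802)] centre [491.3 -79.5 118. ]
lf [425.7 -56.2 118. ]
a [ 550.4 -105.   118. ]
b [ 462.8 -138.7  118. ]
c [496.6 -20.3 118. ]
ears [473.   33.3  90. ] [396.  147.5  90. ]
spoon bowl (array([516.7, -29.5, 138.5]), np.float64(2.4765746180370725)) spoon neck (array([506.4, -56.8, 115.9]), np.float64(0.9225088852835422)) peeler tip (array([476.7, -23.8, 162.9]), np.float64(2.428737197532669)) fork tines (array([ 492.5, -167.7,  176.1]), np.float64(1.1017002804839204)) fork neck (array([ 475.2, -141.3,  138.4]), np.float64(2.3600706931549724))
peeler handle top (array([488.2, -47.4, 105. ]), np.float64(7.333095017745414)) low [507.3 -63.1  10. ]
spoon low (array([496. , -98.6,  66. ]), np.float64(4.083561797624399)) fork low [450.3 -85.2   6. ] rim crn [514.9 -16.  118. ]
```

The pictures show the wooden stamper upright at top (263,341), the pot at (433,340) and the grey caddy at (540,300), with its roomiest corner far and to the right. Estimated positions are stamper (428,333), plate (432,94) and caddy centre (490,-78) at a yaw of about 23°. I'll turn the tool so that its y lies along world x.

```bash
echo '[[[0,0,0.12,0,0,-10,1],[0,0,0.12,0,0,-10,1],[0,0,0.12,0,0,-10,1],[0,0,0.12,0,0,-10,1],[0,0,0.12,0,0,-10,1]]]' | python3 -m handwheel 40; echo '[[[0,0,0.12,0,0,0,1],[0,0,0.12,0,0,0,1],[0,0,0.12,0,0,0,1],[0,0,0.12,0,0,0,1],[0,0,0.03,0,0,0,1]]]' | python3 -m handwheel; echo '[[[0,0,0,0,0,0,1],[0,0,0,0,0,0,1],[0,0,0,0,0,0,1]]]' | python3 -m handwheel
```

```text
clock: 0.62
eef_pos: [277.9, 559.7, 300.2]
tcp_rot: [-3.141, 0.0, 2.075]
contact_force: [-0.2, -0.1, 0.0]
opening: 1.003
grasp_force: 0.0
clock: 1.03
eef_pos: [277.8, 559.7, 299.8]
tcp_rot: [-3.141, 0.0, 1.564]
contact_force: [-0.6, 0.0, 0.0]
opening: 1.0
grasp_force: 0.0
clock: 1.28
eef_pos: [277.9, 559.8, 299.8]
tcp_rot: [-3.142, 0.0, 1.572]
contact_force: [-0.2, -0.6, -0.8]
opening: 1.004
grasp_force: 0.0
```

```bash
echo '[[[0,0,0,-22,15,0,1],[0,0,0,-22,15,0,1],[0,0,0,-22,15,0,1],[0,0,0,-22,15,0,1],[0,0,0,-22,15,0,1]]]' | python3 -m handwheel; echo '[[[0,0,0,-22,15,0,1],[0,0,0,-22,15,0,1],[0,0,0,-22,15,0,1],[0,0,0,-22,15,0,1],[0,0,0,-22,15,0,1]]]' | python3 -m handwheel; echo '[[[0,0,0,-6.8,0.6,0,1],[0,0,0,0,0,0,1],[0,0,0,0,0,0,1],[0,0,0,0,0,0,1]]]' | python3 -m handwheel; python3 - <<'E'
from h import *
S=cams.grab_frame("scene")[:,:,::-1];T=cams.grab_frame("top")[:,:,::-1]
def c(I,x,y,w,h,k): return cv2.resize(np.ascontiguousarray(I[y:y+h,x:x+w]),(w*k,h*k),interpolation=cv2.INTER_CUBIC)
a=c(T,120,180,133,200,3);b=c(S,140,50,133,200,3)
cv2.imwrite("pics/g1.png",np.hstack([a,b]))
E
```

```text
clock: 1.7
eef_pos: [353.4, 448.8, 300.0]
tcp_rot: [3.142, 0.0, 1.572]
contact_force: [0.1, 0.4, -0.1]
opening: 0.997
grasp_force: 0.0
clock: 2.12
eef_pos: [428.5, 338.7, 300.1]
tcp_rot: [3.141, -0.0, 1.572]
contact_force: [-0.1, 0.8, 1.5]
opening: 1.001
grasp_force: 0.0
clock: 2.45
eef_pos: [428.1, 333.8, 300.0]
tcp_rot: [-3.141, -0.0, 1.572]
contact_force: [1.0, 0.3, 0.3]
opening: 0.999
grasp_force: 0.0
```

View pics/g1.png

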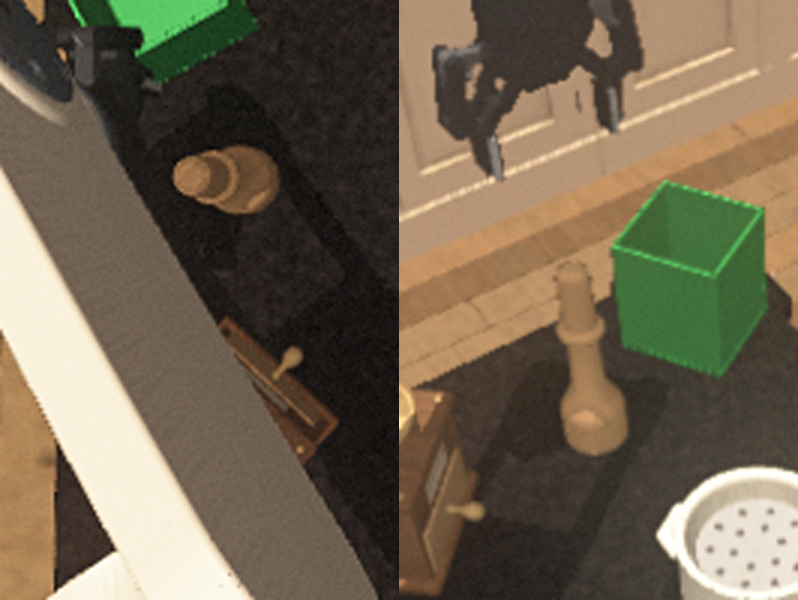

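```bash
python3 - <<'E'
from h import *
for q in((250*.7,297*.7),(294*.7,264*.7),(194*.7,245*.7)):print(atz("top",q,118),atz("top",q,0))
for q in((245.3,140),(214,132),(231,111.5),(262,119.5)):print(atz("scene",q,118))
E
```

```text
[495.38955012 369.74387673 118.        ] [506.89312204 401.72340358   0.        ]
[545.56860976 304.60210058 118.        ] [564.12483056 327.4259741    0.        ]
[574.48047473 458.47370942 118.        ] [597.10024779 502.92418249   0.        ]
[553.58225304 331.08281542 118.        ]
[506.38934562 403.47063509 118.        ]
[586.56544817 448.70539804 118.        ]
[633.86265582 372.80840613 118.        ]
```

```bash
echo '[[[0,0,0,0,0,-0.1,1],[0,0,0,0.4,0,30,0.85],[0,0,0,0.4,0,30,0.8],[0,0,0,0,0,30,0.75],[0,0,0,0,0,10,0.7]]]' | python3 -m handwheel
```

```text
clock: 2.97
eef_pos: [426.4, 333.0, 196.4]
tcp_rot: [-3.137, 0.003, 1.572]
contact_force: [-0.8, -1.4, -0.1]
opening: 0.701
grasp_force: 0.0
```

```bash
echo '[[[0,0,0,-0.8,0,16,0.7],[0,0,0,0,0,16,0.7],[0,0,0,0,0,12,0.7],[0,0,0,0,0,4,0.7],[0,0,0,0,0,0,0.7]]]' | python3 -m handwheel;echo '[[[0,0,0,0,0,0,0.3],[0,0,0,0,0,0,0.2],[0,0,0,0,0,0,0.2],[0,0,0,0,0,0,0.2],[0,0,0,0,0,0,0.2]]]' | python3 -m handwheel 60
```

```text
clock: 3.38
eef_pos: [428.2, 333.1, 151.7]
tcp_rot: [-3.14, 0.001, 1.571]
contact_force: [-0.5, -0.1, 0.0]
opening: 0.702
grasp_force: 0.0
clock: 3.8
eef_pos: [428.9, 333.5, 153.3]
tcp_rot: [3.141, -0.001, 1.571]
contact_force: [-2.0, -0.3, 6.3]
opening: 0.315
grasp_force: 58.9
```

```bash
echo '[[[0,0,0,0,0,-4,0.2],[0,0,0,0,0,-8,0.2],[0,0,0,0,0,-16,0.2],[0,0,0,0,0,-25,0.2],[0,0,0,0,0,-30,0.2]]]' | python3 -m handwheel 80;echo '[[[0,0,0,0,0,-25,0.2],[0,0,0,0,0,-12,0.2],[0,0,0,0,0,0,0.2],[0,0,0,0,0,0,0.2],[0,0,0,0,0,0,0.2]]]' | python3 -m handwheel; python3 - <<'E'
from h import *
S=cams.grab_frame("scene")[:,:,::-1];T=cams.grab_frame("top")[:,:,::-1]
def c(I,x,y,w,h,k): return cv2.resize(np.ascontiguousarray(I[y:y+h,x:x+w]),(w*k,h*k),interpolation=cv2.INTER_CUBIC)
a=c(T,90,150,133,200,3);b=c(S,140,50,133,200,3)
cv2.imwrite("pics/g2.png",np.hstack([a,b]))
print(proj("scene",[[428.5,333.3,300-151+0],[428.5,333.3,300-28]]))
E
```

```text
clock: 4.22
eef_pos: [427.6, 332.2, 235.1]
tcp_rot: [-3.139, 0.002, 1.571]
contact_force: [0.6, 0.4, -2.5]
opening: 0.309
grasp_force: 78.9
clock: 4.63
eef_pos: [427.9, 332.5, 271.1]
tcp_rot: [-3.14, 0.001, 1.571]
contact_force: [0.4, 0.9, -2.1]
opening: 0.311
grasp_force: 79.0
[[199.95143772 150.21262535]
 [193.44029003 107.76364719]]
```

View pics/g2.png

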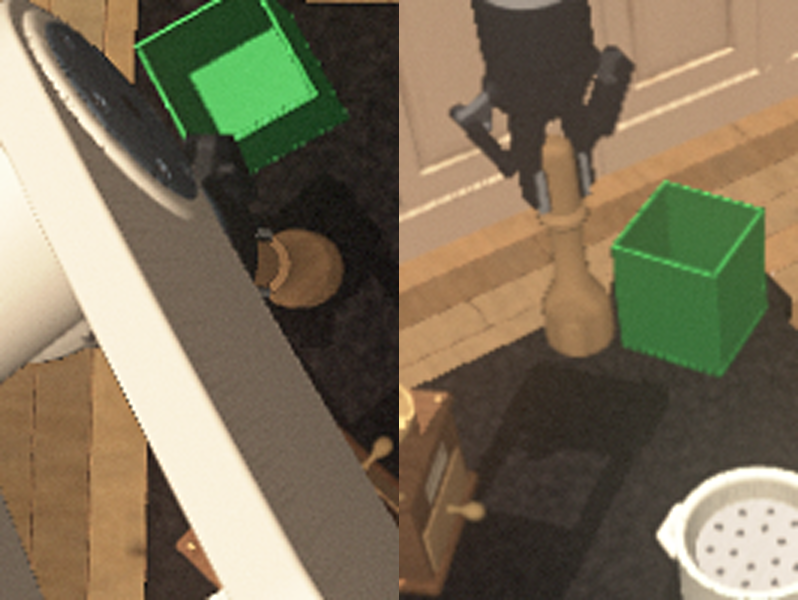

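```bash
echo '[[[0,0,0,-5,0,-10,0.2],[0,0,0,-15,0,-5,0.2],[0,0,0,-25,1,0,0.2],[0,0,0,-30,1,0,0.2],[0,0,0,-30,1,0,0.2]]]' | python3 -m handwheel;echo '[[[0,0,0,-30,1,0,0.2],[0,0,0,-30,0,0,0.2],[0,0,0,-30,0,0,0.2],[0,0,0,-22,0,0,0.2],[0,0,0,-14,0,0,0.2]]]' | python3 -m handwheel;echo '[[[0,0,0,-7.5,0,0,0.2],[0,0,0,0,0,0,0.2],[0,0,0,0,0,0,0.2],[0,0,0,0,0,0,0.2],[0,0,0,0,0,0,0.2]]]' | python3 -m handwheel; python3 - <<'E'
from h import *
S=cams.grab_frame("scene")[:,:,::-1];T=cams.grab_frame("top")[:,:,::-1]
def c(I,x,y,w,h,k): return cv2.resize(np.ascontiguousarray(I[y:y+h,x:x+w]),(w*k,h*k),interpolation=cv2.INTER_CUBIC)
a=c(T,250,175,100,150,4);b=c(S,210,150,100,150,4)
cv2.imwrite("pics/g3.png",np.hstack([a,b]))
E
```

```text
clock: 5.15
eef_pos: [431.2, 226.1, 287.4]
tcp_rot: [3.141, 0.0, 1.572]
contact_force: [-0.0, -0.6, -3.3]
opening: 0.312
grasp_force: 79.0
clock: 5.57
eef_pos: [431.8, 99.0, 287.5]
tcp_rot: [3.141, 0.001, 1.569]
contact_force: [0.8, 0.4, -3.0]
opening: 0.311
grasp_force: 79.0
clock: 5.98
eef_pos: [432.5, 95.2, 287.1]
tcp_rot: [-3.142, -0.0, 1.572]
contact_force: [0.3, 0.4, -2.7]
opening: 0.309
grasp_force: 79.0
```

View pics/g3.png

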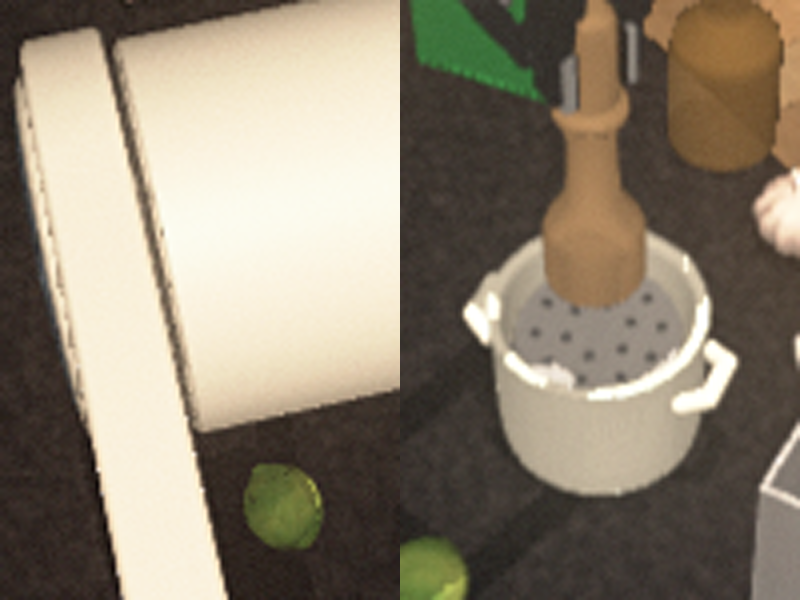

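```bash
echo '[[[0,0,0,-1,0,8,0.2],[0,0,0,0,0,14,0.2],[0,0,0,0,0,14,0.2],[0,0,0,0,0,8,0.2],[0,0,0,0,0,3,0.2]]]' | python3 -m handwheel 120;echo '[[[0,0,0,0,0,1,0.2],[0,0,0,0,0,1,0.2],[0,0,0,0,0,1,0.2],[0,0,0,0,0,1,0.2],[0,0,0,0,0,0,0.2]]]' | python3 -m handwheel; echo '[[[0,0,0,0,0,1,0.2],[0,0,0,0,0,1,0.2],[0,0,0,0,0,1,0.2],[0,0,0,0,0,1,0.2],[0,0,0,0,0,0,0.2]]]' | python3 -m handwheel
```

```text
clock: 6.5
eef_pos: [431.6, 93.5, 238.4]
tcp_rot: [-3.139, 0.001, 1.571]
contact_force: [-0.1, -0.1, -2.7]
opening: 0.303
grasp_force: 118.1
clock: 6.92
eef_pos: [432.9, 93.6, 236.5]
tcp_rot: [3.14, -0.0, 1.571]
contact_force: [-0.6, -0.9, 0.1]
opening: 0.302
grasp_force: 118.1
clock: 7.33
eef_pos: [432.9, 93.6, 232.1]
tcp_rot: [3.141, -0.0, 1.571]
contact_force: [1.1, -0.2, -0.3]
opening: 0.305
grasp_force: 117.9
```

```bash
for i in 1 2; do :; done; echo '[[[0,0,0,0,0,1.5,0.2],[0,0,0,0,0,1.5,0.2],[0,0,0,0,0,1.5,0.2],[0,0,0,0,0,1.5,0.2],[0,0,0,0,0,1,0.2]]]' | python3 -m handwheel; echo '[[[0,0,0,0,0,1,0.2],[0,0,0,0,0,1,0.2],[0,0,0,0,0,1,0.2],[0,0,0,0,0,1,0.2],[0,0,0,0,0,0,0.2]]]' | python3 -m handwheel
```

```text
clock: 7.75
eef_pos: [433.1, 93.7, 225.8]
tcp_rot: [3.141, -0.0, 1.571]
contact_force: [-1.2, 0.4, 11.6]
opening: 0.304
grasp_force: 118.7
clock: 8.17
eef_pos: [432.9, 93.6, 221.4]
tcp_rot: [3.141, -0.0, 1.571]
contact_force: [0.3, 0.6, 5.0]
opening: 0.298
grasp_force: 118.2
```

```bash
echo '[[[0,0,0,0,0,1,0.2],[0,0,0,0,0,1,0.2],[0,0,0,0,0,0,0.2]]]' | python3 -m handwheel; echo '[[[0,0,0,0,0,1,0.2],[0,0,0,0,0,1,0.2],[0,0,0,0,0,0,0.2]]]' | python3 -m handwheel; echo '[[[0,0,0,0,0,1,0.2],[0,0,0,0,0,1,0.2],[0,0,0,0,0,0,0.2]]]' | python3 -m handwheel
```

```text
clock: 8.42
eef_pos: [432.8, 93.6, 219.1]
tcp_rot: [3.141, -0.0, 1.571]
contact_force: [1.8, 0.2, 1.2]
opening: 0.307
grasp_force: 118.0
clock: 8.67
eef_pos: [432.8, 93.5, 217.1]
tcp_rot: [3.141, -0.0, 1.571]
contact_force: [2.8, 0.1, 1.9]
opening: 0.305
grasp_force: 118.1
clock: 8.92
eef_pos: [432.8, 93.6, 215.1]
tcp_rot: [3.141, -0.0, 1.571]
contact_force: [1.5, -0.5, 4.3]
opening: 0.299
grasp_force: 118.4
```

```bash
echo '[[[0,0,0,0,0,1,0.2],[0,0,0,0,0,0.5,0.2],[0,0,0,0,0,0,0.2]]]' | python3 -m handwheel; echo '[[[0,0,0,0,0,1,0.2],[0,0,0,0,0,0.5,0.2],[0,0,0,0,0,0,0.2]]]' | python3 -m handwheel; echo '[[[0,0,0,0,0,1,0.2],[0,0,0,0,0,0.5,0.2],[0,0,0,0,0,0,0.2]]]' | python3 -m handwheel
```

```text
clock: 9.17
eef_pos: [432.9, 93.6, 214.2]
tcp_rot: [3.141, -0.0, 1.571]
contact_force: [0.2, -0.4, 11.5]
opening: 0.304
grasp_force: 118.4
clock: 9.42
eef_pos: [433.0, 93.6, 213.2]
tcp_rot: [3.141, -0.0, 1.571]
contact_force: [-2.1, -0.3, 17.9]
opening: 0.303
grasp_force: 119.8
clock: 9.67
eef_pos: [433.2, 93.7, 212.3]
tcp_rot: [3.14, -0.0, 1.571]
contact_force: [-3.1, -1.3, 25.4]
opening: 0.3
grasp_force: 120.5
```

```bash
echo '[[[0,0,0,0,0,-0.6,0.2],[0,0,0,0,0,-0.3,0.2],[0,0,0,0,0,0,0.2]]]' | python3 -m handwheel; echo '[[[0,0,0,0,0,0,0.2],[0,0,0,0,0,0,0.2],[0,0,0,0,0,0,0.2],[0,0,0,0,0,0,0.2],[0,0,0,0,0,0,0.2]]]' | python3 -m handwheel
```

```text
clock: 9.92
eef_pos: [433.1, 93.7, 213.0]
tcp_rot: [3.14, -0.0, 1.571]
contact_force: [-1.2, -0.7, 20.5]
opening: 0.302
grasp_force: 120.5
clock: 10.33
eef_pos: [433.1, 93.7, 212.9]
tcp_rot: [3.14, -0.0, 1.571]
contact_force: [-2.6, -0.8, 21.0]
opening: 0.302
grasp_force: 120.5
```

```bash
echo '[[[0,0,0,0,0,-1,0.2],[0,0,0,0,0,-1,0.2],[0,0,0,0,0,-1,0.2],[0,0,0,0,0,0,0.2],[0,0,0,0,0,0,0.2]]]' | python3 -m handwheel; echo '[[[0,0,0,0,0,-1,0.2],[0,0,0,0,0,-1,0.2],[0,0,0,0,0,0,0.2]]]' | python3 -m handwheel; echo '[[[0,0,0,0,0,-2,0.2],[0,0,0,0,0,-2,0.2],[0,0,0,0,0,0,0.2]]]' | python3 -m handwheel; echo '[[[0,0,0,0,0,-8,0.2],[0,0,0,0,0,-14,0.2],[0,0,0,0,0,-20,0.2],[0,0,0,0,0,-24,0.2],[0,0,0,0,0,-18,0.2]]]' | python3 -m handwheel;python3 - <<'E'
from h import *
S=cams.grab_frame("scene")[:,:,::-1]
cv2.imwrite("pics/g4.png",cv2.resize(np.ascontiguousarray(S[150:300,200:400]),(800,600),interpolation=cv2.INTER_CUBIC))
E
```

```text
clock: 10.75
eef_pos: [432.8, 93.6, 214.9]
tcp_rot: [3.141, -0.0, 1.571]
contact_force: [1.5, 1.1, 6.3]
opening: 0.302
grasp_force: 118.4
clock: 11.0
eef_pos: [432.7, 93.5, 216.6]
tcp_rot: [3.141, -0.0, 1.571]
contact_force: [2.6, 0.1, 3.0]
opening: 0.299
grasp_force: 118.1
clock: 11.25
eef_pos: [431.4, 93.3, 220.0]
tcp_rot: [-3.139, 0.0, 1.571]
contact_force: [0.3, 0.5, -3.1]
opening: 0.296
grasp_force: 118.0
clock: 11.67
eef_pos: [432.1, 93.5, 306.1]
tcp_rot: [-3.141, 0.0, 1.571]
contact_force: [0.4, -0.2, -1.8]
opening: 0.301
grasp_force: 118.4
```

View pics/g4.png

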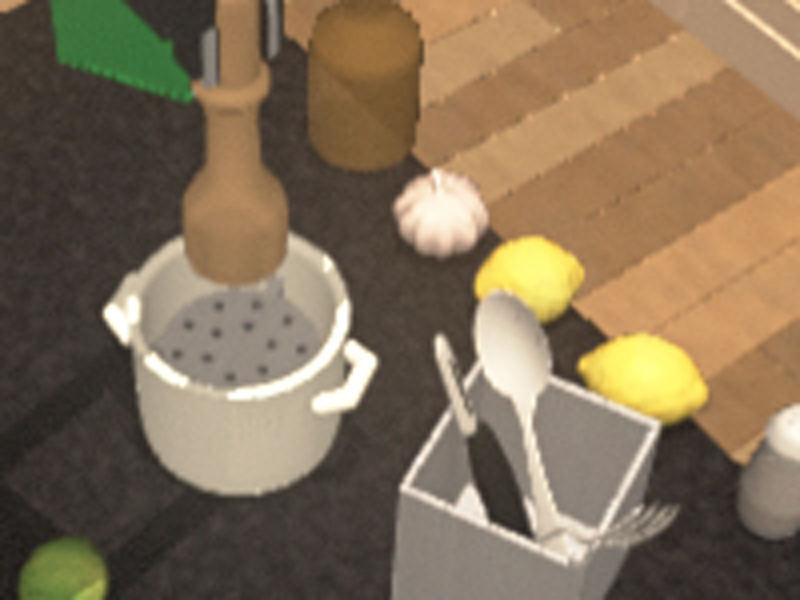

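```bash
python3 - <<'E'
from h import *
from scipy.optimize import least_squares
def T(x,y):return (340+(x+.5)/4-.5,175+(y+.5)/4-.5)
def S(x,y):return (200+(x+.5)/4-.5,150+(y+.5)/4-.5)
def cor(p,h=49):
    c,s=np.cos(p[2]),np.sin(p[2]);e1=np.array([c,s]);e2=np.array([-s,c])
    return np.array([[*(p[:2]+h*(a*e1+b*e2)),118] for a,b in((1,-1),(-1,-1),(-1,1))])
t=[T(218,25),T(287,190),T(135,263)];s=[S(657,427),S(572,560),S(404,488)]
f=lambda p:np.r_[(proj("top",cor(p))-t).ravel(),(proj("scene",cor(p))-s).ravel()]
o=least_squares(f,[490,-78,.4]);p=o.x;print(p,np.degrees(p[2]),f(p).round(1))
c,sn=p[:2],p[2];e1=np.array([np.cos(sn),np.sin(sn)]);e2=np.array([-e1[1],e1[0]])
for a in(10,14,17):print(a,c+a*e1-a*e2)
for n,q in dict(bowl=[516.7,-29.5],neck=[506.4,-56.8],slow=[496,-98.6],ptip=[476.7,-23.8],phand=[488,-47],plow=[507,-63],flow=[450,-85],fneck=[475,-141]).items():print(n,((q-c)@e1).round(),((q-c)@e2).round())
E
```

```text
[ 4.89863612e+02 -7.77066583e+01  4.18290666e-01] 23.966289756501755 [-0.5  0.9  1.3  0.7 -1.2  0.9  0.9 -1.5  2.1  1.5 -1.  -1.8]
10 [503.06344921 -82.7825135 ]
14 [508.34338397 -84.81285558]
17 [512.30333503 -86.33561215]
bowl 44.0 33.0
neck 24.0 12.0
slow -3.0 -22.0
ptip 10.0 55.0
phand 11.0 29.0
plow 22.0 6.0
flow -39.0 10.0
fneck -39.0 -52.0
```

```bash
echo '[[[0,0,0,0,0,-25,0.2],[0,0,0,0,0,-25,0.2],[0,0,0,0,0,-8,0.2],[0,0,0,0,0,0,0.2],[0,0,0,0,0,0,0.2]]]' | python3 -m handwheel 80
```

```text
clock: 12.13
eef_pos: [432.1, 93.4, 361.5]
tcp_rot: [-3.141, 0.0, 1.571]
contact_force: [-0.6, -0.2, -3.6]
opening: 0.302
grasp_force: 118.5
```

```bash
echo '[[[0,0,0,-10,4,0,0.2],[0,0,0,-20,8,0,0.2],[0,0,0,-25,11,0,0.2],[0,0,0,-30,13,0,0.2],[0,0,0,-30,13,0,0.2]]]' | python3 -m handwheel;echo '[[[0,0,0,-30,13,0,0.2],[0,0,0,-20,8,0,0.2],[0,0,0,-13,5,0,0.2],[0,0,0,0,0,0,0.2],[0,0,0,0,0,0,0.2]]]' | python3 -m handwheel;echo '[[[0,0,0,0,0,30,0.2],[0,0,0,0,0,30,0.2],[0,0,0,0,0,15,0.2],[0,0,0,0,0,0,0.2],[0,0,0,0,0,0,0.2]]]' | python3 -m handwheel;python3 - <<'E'
from h import *
S=cams.grab_frame("scene")[:,:,::-1];T=cams.grab_frame("top")[:,:,::-1]
def c(I,x,y,w,h,k): return cv2.resize(np.ascontiguousarray(I[y:y+h,x:x+w]),(w*k,h*k),interpolation=cv2.INTER_CUBIC)
cv2.imwrite("pics/g5.png",np.hstack([c(T,330,165,100,150,4),c(S,290,150,100,150,4)]))
E
```

```text
clock: 12.55
eef_pos: [481.2, -23.1, 360.8]
tcp_rot: [-3.139, 0.0, 1.572]
contact_force: [0.2, -0.8, -2.9]
opening: 0.3
grasp_force: 118.5
clock: 12.97
eef_pos: [506.9, -84.9, 361.1]
tcp_rot: [-3.139, -0.001, 1.569]
contact_force: [-0.3, 0.3, -2.5]
opening: 0.3
grasp_force: 118.4
clock: 13.38
eef_pos: [506.8, -83.5, 287.1]
tcp_rot: [-3.14, -0.001, 1.572]
contact_force: [-0.1, -0.9, -2.2]
opening: 0.301
grasp_force: 118.1
```

View pics/g5.png

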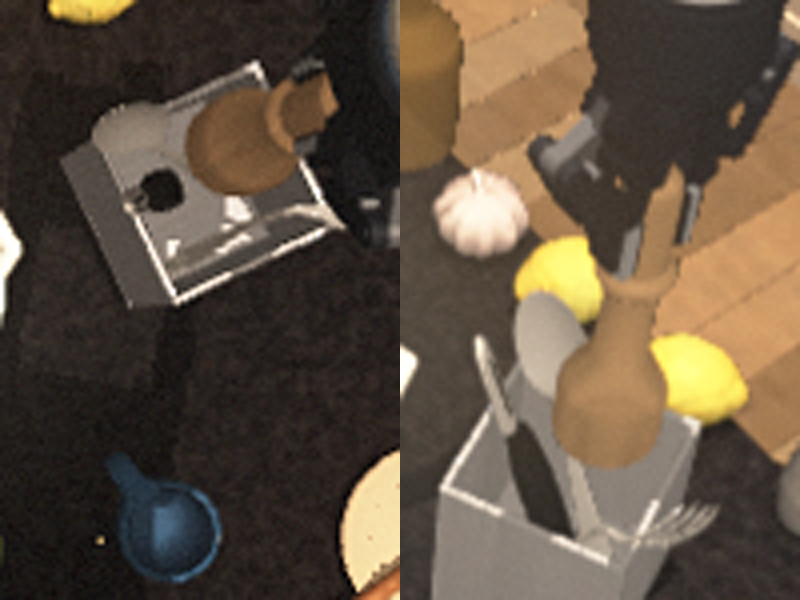

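```bash
echo '[[[0,0,0,-0.5,0,5,0.2],[0,0,0,0,0,5,0.2],[0,0,0,0,0,5,0.2],[0,0,0,0,0,5,0.2],[0,0,0,0,0,0,0.2]]]' | python3 -m handwheel;echo '[[[0,0,0,0,0,4,0.2],[0,0,0,0,0,4,0.2],[0,0,0,0,0,4,0.2],[0,0,0,0,0,4,0.2],[0,0,0,0,0,0,0.2]]]' | python3 -m handwheel; echo '[[[0,0,0,0,0,4,0.2],[0,0,0,0,0,4,0.2],[0,0,0,0,0,4,0.2],[0,0,0,0,0,0,0.2]]]' | python3 -m handwheel
```

```text
clock: 13.9
eef_pos: [506.9, -84.9, 266.3]
tcp_rot: [-3.14, -0.0, 1.571]
contact_force: [-0.8, 0.6, -2.9]
opening: 0.299
grasp_force: 118.1
clock: 14.32
eef_pos: [507.4, -85.6, 250.9]
tcp_rot: [-3.141, 0.001, 1.571]
contact_force: [-0.2, -3.7, -2.1]
opening: 0.302
grasp_force: 118.5
clock: 14.65
eef_pos: [509.0, -87.1, 240.9]
tcp_rot: [3.138, 0.005, 1.572]
contact_force: [0.0, -9.7, 3.2]
opening: 0.298
grasp_force: 119.0
```

```bash
echo '[[[0,0,0,0,0,2,0.2],[0,0,0,0,0,2,0.2],[0,0,0,0,0,0,0.2],[0,0,0,0,0,0,0.2]]]' | python3 -m handwheel;echo '[[[0,0,0,0,0,2,0.2],[0,0,0,0,0,2,0.2],[0,0,0,0,0,0,0.2],[0,0,0,0,0,0,0.2]]]' | python3 -m handwheel
```

```text
clock: 14.98
eef_pos: [509.3, -87.0, 237.2]
tcp_rot: [3.137, 0.004, 1.572]
contact_force: [0.6, -10.3, 5.5]
opening: 0.299
grasp_force: 119.3
clock: 15.32
eef_pos: [509.5, -87.1, 233.6]
tcp_rot: [3.136, 0.005, 1.572]
contact_force: [0.6, -9.9, 7.8]
opening: 0.305
grasp_force: 119.8
```

```bash
echo '[[[0,0,0,0,0,2,0.2],[0,0,0,0,0,2,0.2],[0,0,0,0,0,0,0.2],[0,0,0,0,0,0,0.2]]]' | python3 -m handwheel;echo '[[[0,0,0,0,0,2,0.2],[0,0,0,0,0,2,0.2],[0,0,0,0,0,0,0.2],[0,0,0,0,0,0,0.2]]]' | python3 -m handwheel;python3 - <<'E'
from h import *
print(r.sense()["wrist_torque"])
S=cams.grab_frame("scene")[:,:,::-1];T=cams.grab_frame("top")[:,:,::-1]
def c(I,x,y,w,h,k): return cv2.resize(np.ascontiguousarray(I[y:y+h,x:x+w]),(w*k,h*k),interpolation=cv2.INTER_CUBIC)
cv2.imwrite("pics/g6.png",np.hstack([c(T,330,165,100,150,4),c(S,290,150,100,150,4)]))
E
```

```text
clock: 15.65
eef_pos: [509.9, -86.9, 229.5]
tcp_rot: [3.136, 0.004, 1.572]
contact_force: [1.7, -8.5, 4.9]
opening: 0.303
grasp_force: 119.2
clock: 15.98
eef_pos: [507.4, -84.8, 223.3]
tcp_rot: [-3.141, -0.001, 1.57]
contact_force: [-0.2, -0.6, -2.5]
opening: 0.303
grasp_force: 118.8
[-0.22891228 -0.08183982  0.0072519 ]
```

View pics/g6.png

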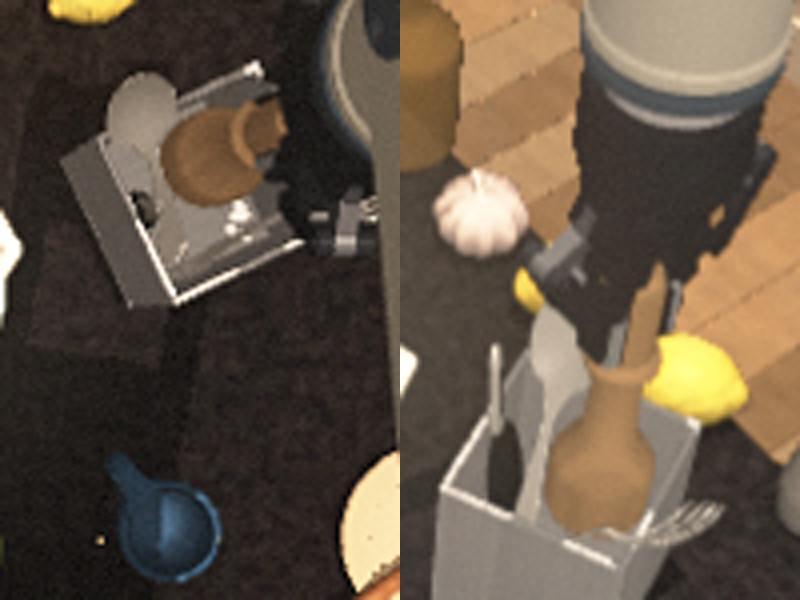

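```bash
echo '[[[0,0,0,0,0,3,0.2],[0,0,0,0,0,3,0.2],[0,0,0,0,0,3,0.2],[0,0,0,0,0,0,0.2]]]' | python3 -m handwheel;echo '[[[0,0,0,0,0,3,0.2],[0,0,0,0,0,3,0.2],[0,0,0,0,0,3,0.2],[0,0,0,0,0,0,0.2]]]' | python3 -m handwheel;echo '[[[0,0,0,0,0,3,0.2],[0,0,0,0,0,3,0.2],[0,0,0,0,0,0,0.2]]]' | python3 -m handwheel
```

```text
clock: 16.42
eef_pos: [507.1, -84.8, 213.6]
tcp_rot: [-3.14, -0.0, 1.571]
contact_force: [-0.5, 0.1, -2.3]
opening: 0.298
grasp_force: 118.7
clock: 16.75
eef_pos: [507.2, -85.0, 204.8]
tcp_rot: [-3.141, -0.0, 1.571]
contact_force: [1.0, 0.2, -3.3]
opening: 0.304
grasp_force: 118.6
clock: 17.0
eef_pos: [507.2, -85.0, 198.9]
tcp_rot: [-3.141, -0.0, 1.571]
contact_force: [0.2, 0.4, -2.9]
opening: 0.302
grasp_force: 118.6
```

```bash
echo '[[[0,0,0,0,0,3,0.2],[0,0,0,0,0,3,0.2],[0,0,0,0,0,3,0.2],[0,0,0,0,0,0,0.2]]]' | python3 -m handwheel;echo '[[[0,0,0,0,0,3,0.2],[0,0,0,0,0,3,0.2],[0,0,0,0,0,3,0.2],[0,0,0,0,0,0,0.2]]]' | python3 -m handwheel;echo '[[[0,0,0,0,0,3,0.2],[0,0,0,0,0,3,0.2],[0,0,0,0,0,0,0.2]]]' | python3 -m handwheel
```

```text
clock: 17.33
eef_pos: [507.3, -85.0, 189.8]
tcp_rot: [-3.141, -0.0, 1.571]
contact_force: [-0.2, -0.6, -3.9]
opening: 0.302
grasp_force: 118.5
clock: 17.67
eef_pos: [507.2, -84.9, 180.8]
tcp_rot: [-3.141, -0.0, 1.571]
contact_force: [0.1, -0.7, -2.2]
opening: 0.305
grasp_force: 118.5
clock: 17.92
eef_pos: [507.1, -84.9, 174.9]
tcp_rot: [-3.141, -0.0, 1.571]
contact_force: [-0.3, 0.1, -2.1]
opening: 0.301
grasp_force: 118.5
```

```bash
echo '[[[0,0,0,0,0,2,0.2],[0,0,0,0,0,2,0.2],[0,0,0,0,0,2,0.2],[0,0,0,0,0,2,0.2],[0,0,0,0,0,0,0.2]]]' | python3 -m handwheel;echo '[[[0,0,0,0,0,2,0.2],[0,0,0,0,0,2,0.2],[0,0,0,0,0,2,0.2],[0,0,0,0,0,2,0.2],[0,0,0,0,0,0,0.2]]]' | python3 -m handwheel;echo '[[[0,0,0,0,0,1,0.2],[0,0,0,0,0,1,0.2],[0,0,0,0,0,0,0.2]]]' | python3 -m handwheel
```

```text
clock: 18.33
eef_pos: [507.3, -84.9, 167.0]
tcp_rot: [-3.141, -0.0, 1.571]
contact_force: [0.4, -0.5, -2.6]
opening: 0.298
grasp_force: 118.5
clock: 18.75
eef_pos: [507.2, -84.9, 159.0]
tcp_rot: [-3.141, -0.0, 1.571]
contact_force: [-0.0, -0.3, -3.1]
opening: 0.301
grasp_force: 118.5
clock: 19.0
eef_pos: [507.6, -85.0, 157.6]
tcp_rot: [3.141, 0.0, 1.571]
contact_force: [-0.7, 0.5, -2.8]
opening: 0.3
grasp_force: 118.9
```

```bash
echo '[[[0,0,0,0,0,1,0.2],[0,0,0,0,0,0,0.2],[0,0,0,0,0,0,0.2]]]' | python3 -m handwheel;echo '[[[0,0,0,0,0,0.7,0.2],[0,0,0,0,0,0,0.2],[0,0,0,0,0,0,0.2]]]' | python3 -m handwheel
```

```text
clock: 19.25
eef_pos: [507.8, -85.1, 157.5]
tcp_rot: [3.141, 0.0, 1.571]
contact_force: [-2.9, 0.1, 9.0]
opening: 0.3
grasp_force: 120.1
clock: 19.5
eef_pos: [508.0, -85.1, 157.5]
tcp_rot: [3.141, 0.0, 1.571]
contact_force: [-5.5, 0.7, 16.4]
opening: 0.298
grasp_force: 120.8
```

```bash
echo '[[[0,0,0,0,0,-1.4,0.2],[0,0,0,0,0,0,0.2],[0,0,0,0,0,0,0.2]]]' | python3 -m handwheel 20;echo '[[[0,0,0,0,0,0,0.36],[0,0,0,0,0,0,0.42],[0,0,0,0,0,0,0.48],[0,0,0,0,0,0,0.52],[0,0,0,0,0,0,0.52]]]' | python3 -m handwheel; echo '[[[0,0,0,0,0,-3,0.52],[0,0,0,0,0,-5,0.52],[0,0,0,0,0,-8,0.52],[0,0,0,0,0,-10,0.52],[0,0,0,0,0,-12,0.52]]]' | python3 -m handwheel
```

```text
clock: 19.75
eef_pos: [507.8, -85.1, 157.6]
tcp_rot: [3.141, 0.0, 1.571]
contact_force: [-0.9, -1.0, 4.9]
opening: 0.299
grasp_force: 119.5
clock: 20.17
eef_pos: [507.5, -85.0, 157.1]
tcp_rot: [-3.141, -0.0, 1.571]
contact_force: [0.6, -0.2, -0.3]
opening: 0.524
grasp_force: 0.0
clock: 20.58
eef_pos: [507.5, -85.0, 196.2]
tcp_rot: [-3.141, -0.0, 1.571]
contact_force: [-0.2, 0.5, 0.1]
opening: 0.52
grasp_force: 0.0
```

Released cleanly. I'll go up, step back out of the top view, and look.

```bash
echo '[[[0,0,0,0,0,-25,0.52],[0,0,0,0,0,-30,0.52],[0,0,0,0,0,-30,0.52],[0,0,0,0,0,-30,0.52],[0,0,0,0,0,-30,0.52]]]' | python3 -m handwheel;echo '[[[0,0,0,0,-30,0,0.52],[0,0,0,0,-30,0,0.52],[0,0,0,0,-30,0,0.52],[0,0,0,0,-30,0,0.52],[0,0,0,0,-30,0,0.52]]]' | python3 -m handwheel;echo '[[[0,0,0,30,0,0,0.52],[0,0,0,30,0,0,0.52],[0,0,0,30,0,0,0.52],[0,0,0,30,0,0,0.52],[0,0,0,30,0,0,0.52]]]' | python3 -m handwheel;echo '[[[0,0,0,30,0,0,0.52],[0,0,0,30,0,0,0.52],[0,0,0,30,0,0,0.52],[0,0,0,30,0,0,0.52],[0,0,0,30,0,0,0.52]]]' | python3 -m handwheel;echo '[[[0,0,0,0,0,0,0.52],[0,0,0,0,0,0,0.52],[0,0,0,0,0,0,0.52],[0,0,0,0,0,0,0.52]]]' | python3 -m handwheel; python3 - <<'E'
from h import *
S=cams.grab_frame("scene")[:,:,::-1];T=cams.grab_frame("top")[:,:,::-1]
def c(I,x,y,w,h,k): return cv2.resize(np.ascontiguousarray(I[y:y+h,x:x+w]),(w*k,h*k),interpolation=cv2.INTER_CUBIC)
cv2.imwrite("pics/g7.png",np.vstack([c(T,240,140,200,100,4),c(S,210,170,200,50,4)*0+c(S,210,170,200,50,4),c(S,210,220,200,50,4)]))
E
```

```text
clock: 21.0
eef_pos: [507.2, -85.0, 343.0]
tcp_rot: [3.14, 0.0, 1.571]
contact_force: [0.6, 0.1, -0.7]
opening: 0.517
grasp_force: 0.0
clock: 21.42
eef_pos: [356.0, -84.9, 341.0]
tcp_rot: [3.14, 0.0, 1.571]
contact_force: [-0.3, -0.2, -0.2]
opening: 0.518
grasp_force: 0.0
clock: 21.83
eef_pos: [357.2, 66.2, 341.5]
tcp_rot: [3.139, -0.0, 1.57]
contact_force: [0.8, -0.3, -0.4]
opening: 0.519
grasp_force: 0.0
clock: 22.25
eef_pos: [357.1, 216.6, 341.4]
tcp_rot: [3.14, -0.001, 1.571]
contact_force: [0.2, -1.5, -0.2]
opening: 0.519
grasp_force: 0.0
clock: 22.58
eef_pos: [357.4, 214.2, 340.6]
tcp_rot: [3.141, 0.0, 1.57]
contact_force: [0.0, 0.0, -0.0]
opening: 0.521
grasp_force: 0.0
```

View pics/g7.png

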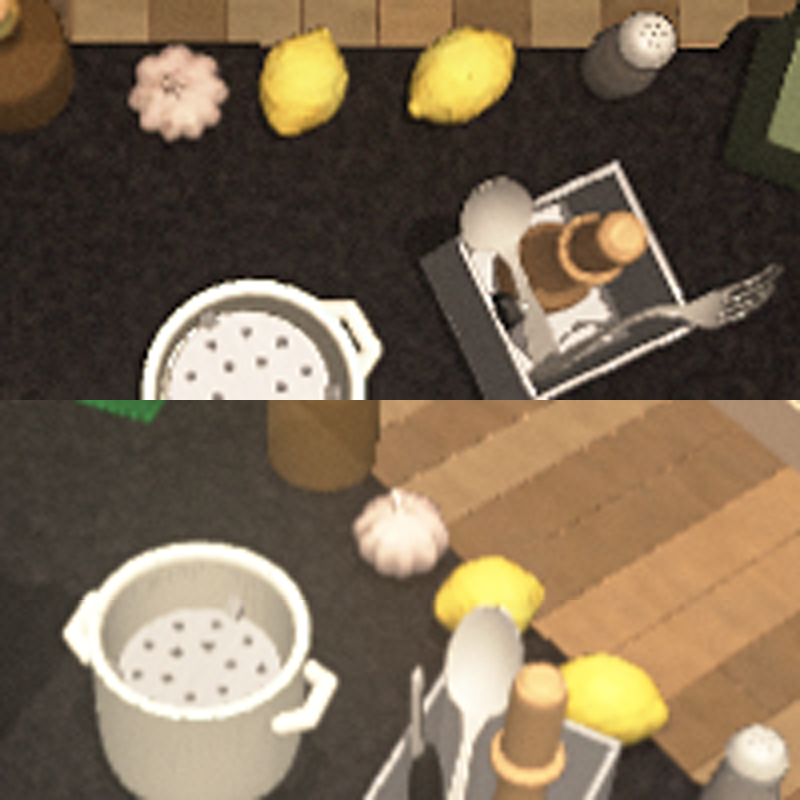

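The picture shows the plate down in the pot, around (200,660), with its catches over the edge. The stamper stands upright in the caddy at (620,237), the tools are still in, and the fruit and garlic look unmoved.

```bash
python3 -c "
from rig import r
print(r.sign_off())"
```

```text
the job is handed in; nothing more can be done
None
```

The job is handed in at about 23 s: the plate held at about 21–24 N without moving and stayed down under its catches, and the stamper stands head down on the caddy floor with the tools still in and the fruit and garlic undisturbed; plate force briefly reached about 28 N, and I judged the plate level by eye only.

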